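# Close a gel caster on its tray and lock the gate

### The arm

A 7-joint arm with a two-finger parallel gripper is mounted at the origin on a cart in front of the work surface, level with it; the furniture and walls round the work are solid. World frame = base frame: x ahead of the robot, y to its left, z up, the work surface at z = 0. Lengths are in m, angles in rad, forces in N, time in s.
With the tool pointing down it reaches from about 0.4 to 0.875 m from the base axis. Payload 6.5 kg.
Tool frame: the origin (TCP) lies at the very end of the fingers, on their centre line; the grasp point (between the pads) lies 19 mm behind it; z points along the fingers, y is the line along which they close (so a half turn about z gives the same grasp; the last joint's range is limited). The gripper opens to 85 mm and grips with 20 to 120 N. Pads are 22 mm wide; open, the fingers measure 114 mm over their backs; the gripper's body (76 mm by 85 mm) begins 54 mm behind the grasp point. The pads swing forward as they close: fully open they stand 13 mm farther back than shut.
Start: joints at [-1.276, 0.536, -0.004, 1.538, 0.003, 1.067, -0.071], TCP at [0.229, 0.608, 0.231] pointing down, gripper open.
Joint ranges: [-2.7, 2.7], [-0.37, 2.16], [-1.27, 1.26], [0.24, 2.4], [-1.31, 4.45], [0.19, 1.91], [-2.76, 2.76]. Speed limits (rad/s): [2.39, 2.39, 3.14, 3.14, 3.14, 3.14, 3.14].

### API

Orientations are given as a 3x3 rotation matrix whose columns are the frame's x, y, z axes.
In Python, from cell import robot gives the robot as it stands.
- The arm moves only by the tool move_arm, never from a script. Its argument "series" is a list that holds one entry, the list of rows, each a list of 7 numbers: the opening, from 0 (shut) to 1 (fully open), then the shift along the world's x, y, z in m, then the turn, a rotation vector about the world's x, y, z in rad. In form: [[[gripper, x, y, z, wx, wy, wz], ...]]. A call has 1 to 5 rows; each row shifts and turns the commanded pose from where the row before left it; what a row does not reach is not made up. A row lasts 1/8 s, in which the tool goes at most 62.5 mm and 10.7 degrees, less where a joint would pass 70% of its speed; a pose out of reach is approached as far as the arm can. A call with a gripper value outside its range is refused whole. The fingers move at their own pace and stop on an object; "squeeze" is the grip in N (left out, the last holds). Time passes only in rows, so rows that do not move let the fingers close. It gives the time, the measured TCP pose, the force, the opening and the grip force at its end, in the units of the state.
- robot.state(): the state, without advancing time (a new reading comes with each control period).
- robot.get_image(name): name is "side" or "top" or "wrist"; returns a dict with "img" (420x560x3 uint8, blue, green, red), "fx", "fy", "cx", "cy" (pixels), "origin" and "orientation" of the camera in the world. Camera axes: x right, y down, z forward; pixel columns grow to the right and rows downward; lengths in m; the calibration is good to about 2 mm. A picture is of the moment at which its call begins. There is no depth.
- robot.hand_in(): hands the job in; it is judged then, once.
Trained networks look in the newest picture that a camera, given by its name, has taken for a name from the list of things; names that differ only in an ending like _2 or _b are one class to them, and where a whole thing is asked for, a point or a joint stands for the part that bears it (a point fixed in the world has none). Each returns a list of dicts, best first, with "score" (0 to 1); they miss things now and then, are a little off and sometimes report something else, mostly with a low value. They report only what shows in the picture. A call takes as long as a camera call. They do not tell look-alikes from the thing itself.
- robot.regions_of(camera, thing): "region" (420x560 bool, what is visible of it) and "extent" ([left, top, right, bottom] in pixels, round what is visible of it).
The state is a dict: "clock": time; "joint_pos": joint angles; "joint_vel": joint speeds; "effort": joint torques, N m; "ee_pos": TCP position; "eef_rot": TCP orientation; "ft_force": force on the tool from outside, world axes, zero at the start; "ft_torque": the same for the moment, N m; "opening": opening from 0.0 (shut) to 1.0 (fully open); "gripper_force": force on a finger pad.
Only numpy, scipy, OpenCV 4.12 (cv2) and the standard library are available. Lean on these libraries where they do the work, as an engineer would, in place of code of your own. Each camera call takes 0.05 s, during which the arm holds its last target. There are 200 camera calls.

### The job

Set the amber gel tray, open side up, flat in the bed of the gel caster between its low lips, and slide the gate up against it until the tray is pressed home on the fixed end wall and the gate's red pointer stands at the red length mark. Keep the gate there, with its cam lever still open, against the push of its soft gasket, then squeeze the orange lever fully shut against the black fixed grip, and finish while still holding lever and grip squeezed together. Leave the other things on the bench where they are.

Things in the scene. Friction and masses are not known exactly. Their poses are not given: they have to be found in the camera images.
- caster: Gel caster fixed on the bench: dark blue base 270 x 124 mm, its top 12 mm above the bench. Origin: centre of its underside; x lengthwise, the way the gate slides, towards the white fixed end wall (36 mm high above the base top, inner face at x = +115 mm); z up; the graduated +y edge is nearer the robot. Tray bed between two lips 4 mm high, 67 mm apart, from x = +24 to +112 mm.
- seat (a point): Centre of the place on the base top where the tray's underside centre lies when it is home against the fixed end wall (caster x = +65 mm, y = 0, z = 12 mm); axes as the caster's.
- mark (a point): The red length mark, a short red line across the +y edge of the base (caster x = +4 mm, y = +57 mm, z = 12 mm); axes as the caster's.
- pointer (a point): Tip of the red pointer at the foot of the gate's +y end, 5 mm behind the gate wall's front face. It stands at the mark when its x along the caster equals the mark's.
- gate (a joint): Slide of the gate towards the fixed wall, m: 0 fully back, 0.055 with the pointer at the mark, 0.062 end stop; starts 0 to 0.02. About 1 N of friction while the lever is open. The gate is a white upright wall 10 mm thick, 112 mm wide, its top 54 mm above the bench, with fixed grip and lever behind it on a low foot (foot's top 21 mm above the bench).
- gasket (a joint): Compression of the dark soft gasket on the gate's front, m, 0 free: 70 x 28 mm, standing 10 mm proud of the gate wall, spring rate 2.2 N/mm. With the tray home and the pointer at the mark it is compressed about 4 mm (9 N), and pushes an unlocked gate that is let go back off the mark.
- lever (a joint): Angle of the cam lever, rad: 0 shut (upright, beside the fixed grip), 0.62 fully open; starts 0.50 to 0.60. Turns about a pin along the caster's x, 27 mm above the bench, and leans towards the caster's +y when open. Stays where it is left. Over its last part the cam presses on a steel strip and locks the gate; this takes up to about 20 N on the handle.
- lever_handle: Orange handle of the cam lever: 26 mm along x, 8 mm thick in y, 46 mm long from the pin (top 73 mm above the bench when shut). Origin on the pin's axis, z along the handle away from the pin, x as the caster's.
- fixed_grip: Black upright grip on the gate: 34 mm along x, 8 mm thick in y, 52 mm high, top 73 mm above the bench. Origin: centre of its underside, 31 mm behind the gate wall's front face (the wall's back is 4 mm ahead of the grip's front edge); axes as the caster's. Far face at y = -4 mm. Fingers lowered on both sides of grip and lever can push the back of the gate wall with their flanks.
- grip_mid (a point): Point fixed in the gate, 31 mm behind the gate wall's front face and 52 mm above the bench, a good height for the pads, midway across fixed grip and shut lever, which are 22 mm thick together (y = -11 to +11 mm here; axes as the caster's). With the lever at 0.60 rad its outer tip is at about y = +36 mm, 67 mm above the bench: 47 mm across both.
- tray: Loose gel tray of amber acrylic, 0.11 kg: open-topped, open-ended channel 100 mm long (x), 62 mm wide (y), 24 mm high; floor 4 mm, two side walls 5 mm thick along x with comb slots. Origin: centre of its underside, z up. It starts open side up; either end may face the fixed wall.
- bottle: Brown dye bottle with a red cap, 56 mm wide, 126 mm high. Bystander; origin: centre of its underside.
- cup_red: Sample cup with a red lid, 56 x 58 mm. Bystander; origin: centre of its underside.
- cup_blue: Sample cup with a blue lid, 56 x 58 mm. Bystander; origin: centre of its underside.
- slides: Blue slide box with a white lid, 37 x 84 x 32 mm. Bystander; origin: centre of its underside.
- beaker: Small clear beaker, 52 mm wide, 66 mm high. Bystander; origin: centre of its underside.
- tubes: Green microtube rack, 62 x 130 x 43 mm. Bystander; origin: centre of its underside.
- dish: Shallow culture dish, 94 mm wide, 16 mm high. Bystander; origin: centre of its underside.
Mind the look-alikes: they are no part of the job. What is shaped like the tray but purple is not meant.

How it is judged:
By the outcome, as a careful person would: the job done as asked, in the order asked, and still so for the second after the job is handed in, while the arm keeps its last pose, push and grip.
It also fails if it takes over 42 s, if anything falls off the work surface, if the arm or the gripper's body presses on something with over 40 N, if the wrist force passes 120 N, or if a joint passes its speed limit or range.

## Working session

There is one attempt and no reset: what is moved stays moved. The work goes in short steps, Python scripts to look and compute and a tool call to move; the robot and the scene stay as the last step left them, time stands still between calls to the robot, and variables do not carry over. Pictures are saved under pics/ and viewed, at most 10 in all, crops included, and the job is handed in when it is done.

Besides the shell and the picture viewer there is one more tool, called as name(argument=value, ...), one argument or row to a line, values as JSON. move_arm: Moves the arm, as the interface text tells. Its arguments: {"type":"object","properties":{"series":{"type":"array"},"squeeze":{"type":"number"}},"required":["series"]}

```bash
mkdir -p pics
cat > h.py <<'E'
import numpy as np, cv2
from cell import robot
def look(n):
    return robot.get_image(n)
def ray(im,u,v,z):
    d=np.array(im["orientation"])@np.array([(u-im["cx"])/im["fx"],(v-im["cy"])/im["fy"],1.0])
    o=np.array(im["origin"]); return o+d*(z-o[2])/d[2]
def proj(im,p):
    c=np.array(im["orientation"]).T@(np.array(p)-np.array(im["origin"]))
    return np.array([im["cx"]+im["fx"]*c[0]/c[2],im["cy"]+im["fy"]*c[1]/c[2]])
E
ls
python3 - <<'E'
from h import *
for n in ["top","side"]:
    im=look(n); cv2.imwrite(f"pics/{n}0.png",im["img"]); print(n,np.round(im["origin"],3),np.round(im["orientation"],2).tolist(),im["fx"])
    for t in ["caster","gate","lever_handle","fixed_grip","tray","bottle"]:
        for r in robot.regions_of(n,t)[:3]:
            m=cv2.moments(r["region"].astype('uint8'),True)
            print(n,t,round(r["score"],2),r["extent"],cv2.minAreaRect(np.argwhere(r["region"])[:,::-1].astype('float32')), np.round(ray(im,m['m10']/m['m00'],m['m01']/m['m00'],.02),3))
print(robot.state())
E
```

```text
h.py
pics
top [-0.177  0.324  1.589] [[-0.38, -0.83, 0.41], [-0.93, 0.33, -0.17], [0.0, -0.45, -0.89]] 454.5278300128168
top caster 0.81 [285.2, 185.3, 356.6, 226.8] ((319.00848388671875, 199.85696411132812), (31.57618522644043, 68.30842590332031), 70.20112609863281) [ 0.524 -0.11   0.02 ]
top gate 0.78 [321.2, 181.4, 345.6, 210.4] ((331.2307434082031, 194.15382385253906), (28.527986526489258, 18.605209350585938), 60.2551155090332) [ 0.532 -0.173  0.02 ]
top lever_handle 0.62 [190.1, 203.0, 208.2, 225.4] ((198.75003051757812, 213.75003051757812), (12.020814895629883, 22.62741470336914), 45.0) [0.65  0.333 0.02 ]
top tray 0.9 [218.6, 222.3, 243.6, 246.2] ((231.6599884033203, 237.1199951171875), (17.677669525146484, 26.4457950592041), 81.8698959350586) [0.513 0.25  0.02 ]
side [ 0.229 -0.821  0.864] [[0.94, -0.24, 0.26], [-0.35, -0.61, 0.71], [-0.01, -0.76, -0.65]] 425.672765340011
side caster 0.79 [261.2, 224.6, 326.9, 310.3] ((299.8493347167969, 266.3661804199219), (91.49901580810547, 47.196311950683594), 63.99665832519531) [ 0.526 -0.123  0.02 ]
side gate 0.58 [282.5, 258.8, 325.5, 
[... 1034 characters left out ...]
38, -0.07120542]), 'joint_vel': array([ 0.00152591,  0.00042513, -0.00103137, -0.00035493, -0.00073805,
       -0.0003176 ,  0.00093881]), 'effort': array([-1.03134375e-03, -5.83196068e+01,  1.04737524e+00, -2.59402084e+01,
        1.24822123e-02,  1.50653566e-03, -7.34102997e-06]), 'ee_pos': array([0.22949035, 0.60816686, 0.23130762]), 'eef_rot': array([[-9.35630029e-01,  3.52982215e-01,  7.02251779e-05],
       [ 3.52982218e-01,  9.35630029e-01,  4.12738559e-05],
       [-5.11358482e-05,  6.34052980e-05, -9.99999997e-01]]), 'ft_force': array([0.90723108, 0.6185513 , 0.17245522]), 'ft_torque': array([-0.03118817, -0.01146244,  0.04527127]), 'gripper_force': 0.0, 'opening': 1.00018452539373}
```

Run:
```python
import cv2
a=cv2.imread("pics/top0.png")[140:290,160:360]; b=cv2.imread("pics/side0.png")[140:320,190:390]
cv2.imwrite("pics/t1.png",cv2.resize(a,None,fx=4,fy=4,interpolation=3)); cv2.imwrite("pics/s1.png",cv2.resize(b,None,fx=3.3,fy=3.3,interpolation=3))
```

```text
(no output)
```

View pics/t1.png

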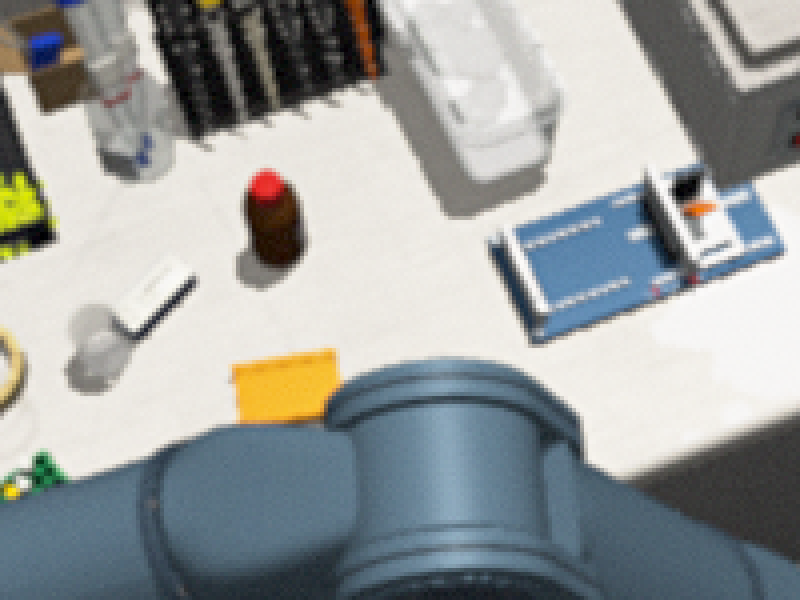

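View pics/s1.png

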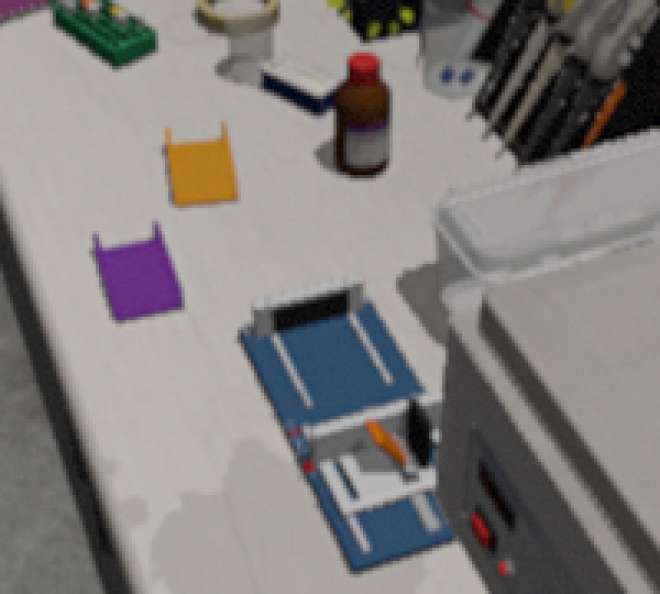

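move_arm(
  series=[
    [[1, 0.05, -0.06, 0, 0, 0, 0], [1, 0.04, -0.055, 0, 0, 0, 0], [1, 0.04, -0.055, 0, 0, 0, 0], [1, 0.03, -0.05, 0, 0, 0, 0], [1, 0.03, -0.05, 0, 0, 0, 0]],
  ],
)

```text
clock: 1.32
ee_pos: [0.404, 0.3574, 0.2316]
eef_rot: [[-0.936, 0.353, 0.001], [0.353, 0.936, 0.0], [-0.0, 0.001, -1.0]]
ft_force: [1.0, 0.5, -0.1]
opening: 0.999
gripper_force: 0.0
```

Run:
```python
from h import *
im=look("wrist"); cv2.imwrite("pics/w0.png",im["img"])
print(np.round(im["origin"],3),np.round(im["orientation"],2).tolist(),im["fx"],im["cx"],im["cy"])
s=robot.state();print(s["clock"],s["ee_pos"],s["joint_pos"])
for r in robot.regions_of("wrist","tray"):
    c=cv2.boxPoints(cv2.minAreaRect(np.argwhere(r["region"])[:,::-1].astype('float32')))
    print(r["score"],r["extent"],[np.round(ray(im,u,v,.02)[:2],3).tolist() for u,v in c])
```

```text
[0.333 0.384 0.373] [[0.35, 0.89, 0.28], [0.94, -0.34, -0.1], [0.0, 0.3, -0.95]] 301.5345986913147 278.74228541263886 216.2496425165532
1.375 [0.40928115 0.34860046 0.23151143] [-0.85059271  0.34478151  0.07216355  1.8402427  -0.02297173  0.95896204
  0.43016372]
0.85 [60.7, 222.3, 159.7, 291.6] [[0.378, 0.073], [0.384, 0.191], [0.451, 0.178], [0.446, 0.054]]
0.69 [192.0, 261.2, 275.5, 315.9] [[0.466, 0.211], [0.488, 0.314], [0.561, 0.296], [0.539, 0.187]]
0.36 [375.0, 150.1, 499.8, 254.8] [[0.476, 0.454], [0.429, 0.579], [0.5, 0.611], [0.555, 0.482]]
```

View pics/w0.png

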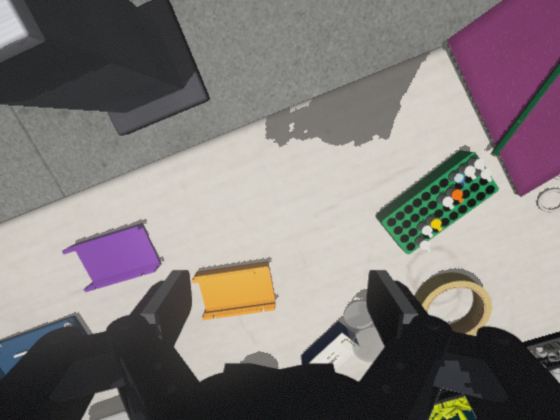

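move_arm(
  series=[
    [[1, 0.02, -0.02, 0, 0, 0, -0.18], [1, 0.02, -0.02, 0, 0, 0, -0.18], [1, 0.02, -0.02, 0, 0, 0, -0.18], [1, 0.02, -0.02, 0, 0, 0, -0.18], [1, 0.014, -0.006, 0, 0, 0, -0.18]],
  ],
)

```text
clock: 2.05
ee_pos: [0.498, 0.2718, 0.2315]
eef_rot: [[-0.298, 0.955, 0.0], [0.955, 0.298, -0.0], [-0.0, 0.0, -1.0]]
ft_force: [-0.1, 1.1, 0.0]
opening: 1.002
gripper_force: 0.0
```

move_arm(
  series=[
    [[1, 0, 0, -0.02, 0, 0, -0.18], [1, 0, 0, -0.03, 0, 0, -0.18], [1, 0, 0, -0.03, 0, 0, -0.15], [1, 0, 0, 0, 0, 0, 0]],
  ],
)

```text
clock: 2.55
ee_pos: [0.4952, 0.2729, 0.1495]
eef_rot: [[0.197, 0.98, -0.004], [0.98, -0.197, -0.003], [-0.003, -0.003, -1.0]]
ft_force: [1.0, -0.1, 0.5]
opening: 1.002
gripper_force: 0.0
```

Run:
```python
from h import *
im=look("wrist"); cv2.imwrite("pics/w1.png",im["img"])
s=robot.state();print(s["clock"],s["ee_pos"],s["joint_pos"],s["eef_rot"][:,1])
for r in robot.regions_of("wrist","tray"):
    c=cv2.boxPoints(cv2.minAreaRect(np.argwhere(r["region"])[:,::-1].astype('float32')))
    print(r["score"],r["extent"],[np.round(ray(im,u,v,.022)[:2],3).tolist() for u,v in c])
```

```text
2.6 [0.49646566 0.27328351 0.15106442] [-0.86123561  0.51882482  0.36965975  1.84544924 -0.2462842   0.82373677
 -0.56350282] [ 9.80792748e-01 -1.95050460e-01 -9.50075093e-04]
0.94 [195.9, 300.8, 265.9, 377.0] [[0.388, 0.185], [0.454, 0.186], [0.448, 0.097], [0.376, 0.095]]
0.6 [272.5, 167.4, 340.3, 270.6] [[0.496, 0.309], [0.556, 0.297], [0.542, 0.195], [0.475, 0.208]]
```

View pics/w1.png

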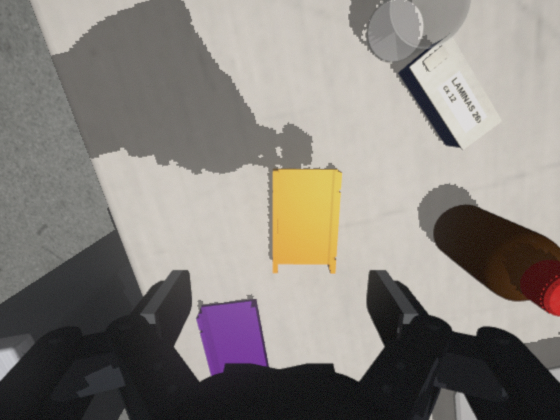

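move_arm(
  series=[
    [[1, 0.02, -0.021, -0.02, 0, 0, -0.01], [1, 0, 0, -0.05, 0, 0, 0], [1, 0, 0, -0.05, 0, 0, 0], [1, 0, 0, -0.025, 0, 0, 0], [1, 0, 0, 0, 0, 0, 0]],
  ],
)

```text
clock: 3.28
ee_pos: [0.5168, 0.2521, 0.0061]
eef_rot: [[0.207, 0.978, -0.001], [0.978, -0.207, -0.0], [-0.0, -0.001, -1.0]]
ft_force: [-0.1, 0.1, 1.2]
opening: 1.003
gripper_force: 0.0
```

Run:
```python
from h import *
im=look("wrist"); cv2.imwrite("pics/w2.png",im["img"])
s=robot.state();print(s["clock"],s["ee_pos"],s["ft_force"],s["eef_rot"][:,1])
for r in robot.regions_of("wrist","tray"):
    c=cv2.boxPoints(cv2.minAreaRect(np.argwhere(r["region"])[:,::-1].astype('float32')))
    print(r["score"],r["extent"],[np.round(ray(im,u,v,.022)[:2],3).tolist() for u,v in c])
```

```text
3.325 [0.51788343 0.25251912 0.00736046] [0.10315087 0.42639684 0.06968114] [ 9.78319608e-01 -2.07099389e-01  7.66230073e-04]
0.89 [203.7, 176.8, 350.6, 369.8] [[0.497, 0.31], [0.557, 0.298], [0.543, 0.197], [0.468, 0.213]]
0.51 [102.1, 412.7, 125.7, 418.0] [[0.406, 0.193], [0.408, 0.197], [0.421, 0.195], [0.419, 0.19]]
```

move_arm(
  series=[
    [[0, 0, 0, 0, 0, 0, 0], [0, 0, 0, 0, 0, 0, 0], [0, 0, 0, 0, 0, 0, 0], [0, 0, 0, 0, 0, 0, 0]],
  ],
  squeeze=35,
)

```text
clock: 3.88
ee_pos: [0.5181, 0.2527, 0.0081]
eef_rot: [[0.208, 0.978, 0.002], [0.978, -0.208, 0.002], [0.002, 0.002, -1.0]]
ft_force: [-2.0, -0.5, 7.2]
opening: 0.717
gripper_force: 37.0
```

move_arm(
  series=[
    [[0, 0, 0, 0.05, 0, 0, 0], [0, 0, 0, 0.055, 0, 0, 0], [0, 0, -0.03, 0.045, 0, 0, 0], [0, 0, -0.055, 0.04, 0, 0, 0], [0, 0, -0.06, 0.0, 0, 0, 0]],
  ],
)

```text
clock: 4.5
ee_pos: [0.5192, 0.1114, 0.1969]
eef_rot: [[0.206, 0.978, 0.007], [0.979, -0.206, 0.003], [0.005, 0.006, -1.0]]
ft_force: [0.6, -0.8, -2.2]
opening: 0.712
gripper_force: 40.5
```

move_arm(
  series=[
    [[0, 0, -0.055, 0, 0, 0, 0], [0, 0, -0.03, 0, 0, 0, 0], [0, 0, 0, 0, 0, 0, 0]],
  ],
)

```text
clock: 4.88
ee_pos: [0.5169, 0.0234, 0.194]
eef_rot: [[0.213, 0.977, 0.001], [0.977, -0.213, -0.0], [-0.0, 0.001, -1.0]]
ft_force: [-0.4, 1.4, -1.4]
opening: 0.717
gripper_force: 40.4
```

Run:
```python
from h import *
im=look("wrist"); cv2.imwrite("pics/w3.png",im["img"])
import pickle; pickle.dump(im,open("w3.pkl","wb"))
s=robot.state();print(s["clock"],s["ee_pos"],s["ft_force"],s["eef_rot"][:,1],s["opening"],s["joint_pos"])
for t in ["caster","gate","tray"]:
  for r in robot.regions_of("wrist",t)[:2]:
    c=cv2.boxPoints(cv2.minAreaRect(np.argwhere(r["region"])[:,::-1].astype('float32')))
    print(t,r["score"],r["extent"],[np.round(ray(im,u,v,.012)[:2],3).tolist() for u,v in c])
```

```text
4.925 [0.51704259 0.02565453 0.19373996] [-0.41578474  0.14407823 -0.82529019] [ 9.77589621e-01 -2.10518126e-01  8.07299108e-04] 0.7128537000013505 [-0.50164378  0.38396603  0.456949    1.94352612 -0.22013791  0.86136005
 -0.14145517]
caster 0.95 [280.5, 181.7, 365.7, 372.7] [[0.464, -0.197], [0.592, 0.021], [0.655, -0.021], [0.537, -0.255]]
gate 0.58 [279.6, 319.7, 355.2, 366.1] [[0.471, -0.18], [0.563, -0.149], [0.577, -0.208], [0.482, -0.242]]
tray 0.8 [208.3, 178.3, 350.7, 368.8] [[0.446, 0.055], [0.595, 0.023], [0.558, -0.231], [0.374, -0.191]]
tray 0.8 [108.3, 67.5, 202.1, 179.8] [[0.381, 0.175], [0.451, 0.176], [0.448, 0.068], [0.37, 0.065]]
```

View pics/w3.png

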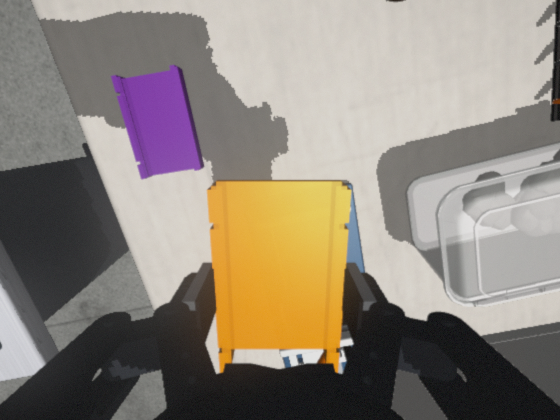

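move_arm(
  series=[
    [[0, -0.02, -0.035, 0.01, 0, 0, -0.18], [0, -0.02, -0.035, 0.01, 0, 0, -0.18], [0, -0.02, -0.035, 0.01, 0, 0, -0.18], [0, -0.02, -0.035, 0, 0, 0, -0.18], [0, -0.02, -0.035, 0, 0, 0, -0.18]],
  ],
)

```text
clock: 5.7
ee_pos: [0.4169, -0.1484, 0.2233]
eef_rot: [[0.897, 0.442, 0.001], [0.442, -0.897, 0.0], [0.001, 0.0, -1.0]]
ft_force: [0.3, -1.5, -0.5]
opening: 0.714
gripper_force: 40.4
```

move_arm(
  series=[
    [[0, 0, 0, 0, 0, 0, 0]],
  ],
)

```text
clock: 5.82
ee_pos: [0.4159, -0.1498, 0.2232]
eef_rot: [[0.897, 0.441, -0.0], [0.441, -0.897, -0.0], [-0.0, 0.0, -1.0]]
ft_force: [0.3, 0.8, -0.9]
opening: 0.713
gripper_force: 40.4
```

Run:
```python
from h import *
import pickle
im=look("wrist"); pickle.dump(im,open("w4.pkl","wb"))
cv2.imwrite("pics/w4.png",cv2.resize(im["img"],(784,588),interpolation=2))
s=robot.state();print(s["clock"],s["ee_pos"],s["eef_rot"][:,1],s["joint_pos"])
for t in ["caster","gate"]:
  for r in robot.regions_of("wrist",t)[:2]:
    c=cv2.boxPoints(cv2.minAreaRect(np.argwhere(r["region"])[:,::-1].astype('float32')))
    print(t,r["score"],r["extent"],[np.round(ray(im,u,v,.012)[:2],3).tolist() for u,v in c])
```

```text
5.875 [ 0.4170003  -0.14826488  0.22320164] [ 4.45036018e-01 -8.95512645e-01 -2.11370043e-04] [-0.42009619  0.23228578  0.76508785  2.10232936 -0.2088843   0.88086113
 -0.64410482]
caster 0.61 [161.7, 0.0, 413.2, 181.9] [[0.469, 0.033], [0.593, 0.017], [0.611, -0.244], [0.474, -0.257]]
gate 0.82 [303.4, 29.5, 401.0, 156.9] [[0.474, -0.131], [0.605, -0.138], [0.606, -0.209], [0.471, -0.21]]
gate 0.45 [343.9, 66.0, 391.2, 92.0] [[0.556, -0.16], [0.577, -0.161], [0.578, -0.208], [0.556, -0.208]]
```

View pics/w4.png

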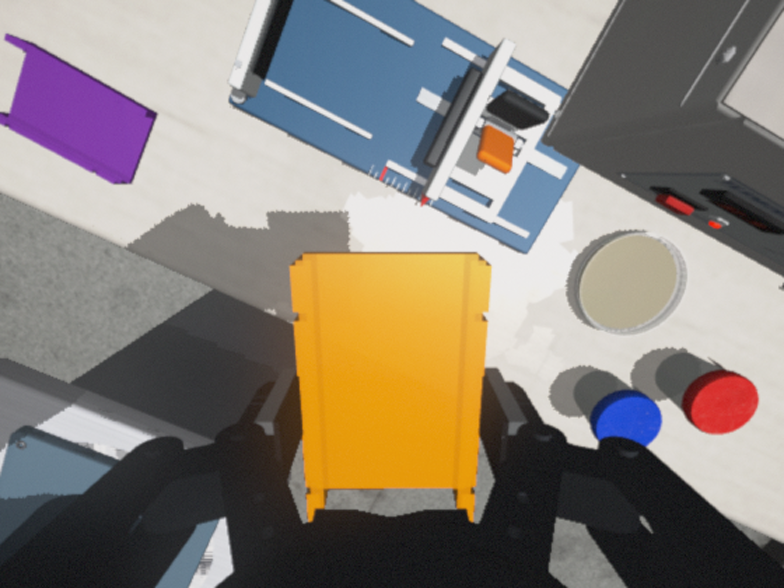

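```bash
cat > fit.py <<'E'
from h import *
import pickle
from scipy.optimize import least_squares
im=pickle.load(open("w4.pkl","rb"))
P=[((24,35.5,16),(370,136)),((112,35.5,16),(268,82)),((24,-35.5,16),(412,44)),((4,57,12),(383,174)),((-135,62,12),(527,249)),((135,62,12),(234,101))]
C=np.array([p[0] for p in P])/1000; U=np.array([p[1] for p in P])/1.4
def T(q,c): 
    R=np.array([[np.cos(q[2]),-np.sin(q[2])],[np.sin(q[2]),np.cos(q[2])]])
    return np.r_[R@c[:2]+q[:2],c[2]]
f=lambda q:np.ravel([proj(im,T(q,c))-u for c,u in zip(C,U)])
r=least_squares(f,[.525,-.12,1.6],loss='soft_l1'); q=r.x
print(q,np.round(f(q).reshape(-1,2),1).tolist())
np.save("q.npy",q)
print("seat",T(q,np.array([.065,0,.012])), "x axis deg",np.degrees(q[2]))
# tray in hand
m=cv2.inRange(im["img"],(0,110,200),(90,215,255)); 
R=np.array(robot.state()["eef_rot"]);t=robot.state()["ee_pos"]
print("pointer x:",[ (np.linalg.inv(np.array([[np.cos(q[2]),-np.sin(q[2])],[np.sin(q[2]),np.cos(q[2])]]))@(ray(im,424/1.4,200/1.4,.014)[:2]-q[:2])).round(4)])
for u in [(303,254),(478,254),(292,264),(489,264),(310,488),(468,488)]:
    p=ray(im,u[0]/1.4,u[1]/1.4,t[2]+.0+0.016 if u[1]<260 or u[1]<300 else t[2]); print(u,np.round(R.T@(p-t),4))
E
python3 fit.py
```

```text
[ 0.53660902 -0.11599697  1.57622415] [[1.1, 0.2], [-2.5, -0.8], [0.7, -1.4], [-0.1, 0.2], [1.1, 4.3], [-6.2, 0.7]]
seat [ 0.53625621 -0.05099793  0.012     ] x axis deg 90.31099109395035
pointer x: [array([-0.0346,  0.0604])]
(303, 254) [ 0.049 -0.024 -0.016]
(478, 254) [ 0.0486  0.0288 -0.016 ]
(292, 264) [ 0.0459 -0.0275 -0.016 ]
(489, 264) [ 0.0456  0.0323 -0.016 ]
(310, 488) [-0.0503 -0.031  -0.    ]
(468, 488) [-0.0507  0.0333 -0.    ]
```

```bash
cat > ov.py <<'E'
from h import *
import pickle
from fit import T
im=pickle.load(open("w4.pkl","rb")); q=np.load("q.npy")
k=2.9; a=cv2.resize(im["img"][0:190,150:420],None,fx=k,fy=k,interpolation=2)
def L(*pts,c=(0,255,0)):
    w=np.array([(proj(im,T(q,np.array(p)/1000.))-[150,0]+.5)*k for p in pts]); cv2.polylines(a,[np.int32(w*8)],True,c,1,cv2.LINE_AA,3)
L((135,62,12),(135,-62,12),(-135,-62,12),(-135,62,12))
L((24,33.5,16),(112,33.5,16)); L((24,-33.5,16),(112,-33.5,16)); L((115,56,48),(115,-56,48),c=(0,255,255)); L((4,50,12),(4,62,12),c=(255,255,0))
cv2.imwrite("pics/ov.png",a)
E
python3 ov.py >/dev/null
```

```text
(no output)
```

View pics/ov.png

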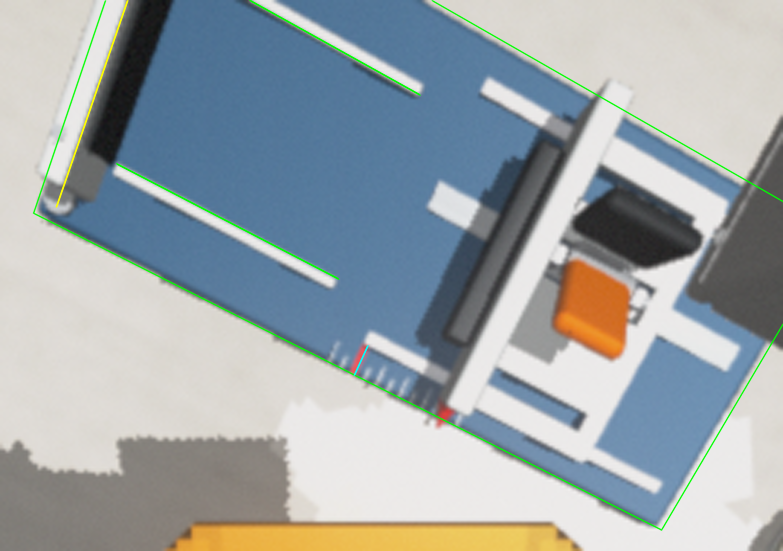

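move_arm(
  series=[
    [[0, 0.01, 0.03, 0, 0, 0, 0.16], [0, 0.02, 0.03, 0, 0, 0, 0.16], [0, 0.03, 0.02, 0, 0, 0, 0.16], [0, 0.03, 0.013, 0, 0, 0, 0.16], [0, 0.029, 0, -0.02, 0, 0, 0.16]],
  ],
)

```text
clock: 6.6
ee_pos: [0.5389, -0.0517, 0.2035]
eef_rot: [[0.293, 0.956, 0.003], [0.956, -0.293, 0.002], [0.002, 0.002, -1.0]]
ft_force: [0.9, -0.9, -0.4]
opening: 0.716
gripper_force: 40.4
```

move_arm(
  series=[
    [[0, 0, 0, -0.04, 0, 0, 0.16], [0, 0, 0, -0.05, 0, 0, 0.157], [0, 0, 0, -0.03, 0, 0, 0], [0, 0, 0, 0, 0, 0, 0]],
  ],
)

```text
clock: 7.1
ee_pos: [0.5345, -0.0537, 0.0809]
eef_rot: [[-0.01, 1.0, -0.005], [1.0, 0.01, 0.001], [0.001, -0.005, -1.0]]
ft_force: [0.6, 0.7, -0.4]
opening: 0.712
gripper_force: 40.4
```

Run:
```python
from h import *
s=robot.state();print(s["clock"],s["ee_pos"],s["eef_rot"][:,0],s["joint_pos"])
im=look("side"); cv2.imwrite("pics/s2.png",cv2.resize(im["img"][190:330,220:400],None,fx=4,fy=4,interpolation=2))
b=ray(im,328,310,0.0); print("machine base",b)
for z in (.05,.1,.15,.2): print(z,proj(im,[b[0],b[1],z]), ray(im,328,310,z))
```

```text
7.1 [ 0.53447541 -0.05370131  0.08091328] [-9.84519976e-03  9.99951142e-01  8.85810251e-04] [-0.25060742  0.59159508  0.34887368  1.95148168 -0.31858427  0.65680401
  0.30893193]
machine base [ 0.55178237 -0.26511169  0.        ]
0.05 [329.28771881 297.20453551] [ 0.53311097 -0.29728455  0.05      ]
0.1 [330.66134489 283.55545037] [ 0.51443957 -0.3294574   0.1       ]
0.15 [332.12977155 268.96437585] [ 0.49576817 -0.36163025  0.15      ]
0.2 [333.70316351 253.33030974] [ 0.47709677 -0.39380311  0.2       ]
```

View pics/s2.png

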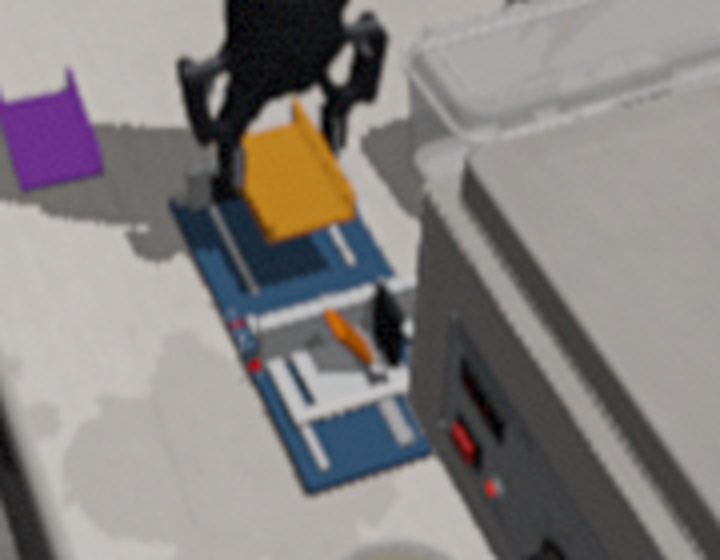

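move_arm(
  series=[
    [[0, 0.0015, -0.002, -0.025, 0, 0, -0.004], [0, 0, 0, -0.02, 0, 0, 0], [0, 0, 0, -0.01, 0, 0, 0], [0, 0, 0, -0.004, 0, 0, 0], [0, 0, 0, 0, 0, 0, 0]],
  ],
)

```text
clock: 7.78
ee_pos: [0.5381, -0.0574, 0.0247]
eef_rot: [[-0.003, 1.0, 0.001], [1.0, 0.003, -0.0], [-0.0, 0.001, -1.0]]
ft_force: [-0.3, 0.6, -1.6]
opening: 0.709
gripper_force: 40.4
```

Run:
```python
from h import *
import pickle
w=pickle.load(open("w4.pkl","rb")); s=look("side")
for (a,b) in [((552,140),(327,237)),((552,140),(324,240)),((580,155),(327,237))]:
    o1,d1=w["origin"],ray(w,a[0]/1.4,a[1]/1.4,0)-w["origin"]; o2,d2=s["origin"],ray(s,*b,0)-s["origin"]
    t=np.linalg.lstsq(np.c_[d1,-d2],np.array(o2)-o1,rcond=None)[0]; print(o1+d1*t[0],o2+d2*t[1])
print(ray(s,324,287,0))
print(robot.state()["ee_pos"],robot.state()["ft_force"])
```

```text
[ 0.52912742 -0.1772466   0.15784624] [ 0.57448252 -0.18774051  0.17085595]
[ 0.53033677 -0.17885083  0.15233614] [ 0.56758883 -0.18705496  0.16290076]
[ 0.52691052 -0.18838083  0.1689388 ] [ 0.56913183 -0.19755319  0.18159466]
[ 5.73064507e-01 -1.96438280e-01 -1.11022302e-16]
[ 0.53813894 -0.05746343  0.0247962 ] [ 0.37021407 -0.86805453 -1.04348434]
```

move_arm(
  series=[
    [[0, -0.001, 0.001, -0.004, 0, 0, 0], [0, 0, 0, 0, 0, 0, 0]],
  ],
)

```text
clock: 8.07
ee_pos: [0.5367, -0.0564, 0.0202]
eef_rot: [[-0.003, 1.0, 0.001], [1.0, 0.003, 0.0], [0.0, 0.001, -1.0]]
ft_force: [0.6, -0.7, -1.3]
opening: 0.713
gripper_force: 40.5
```

Run:
```python
from h import *
import pickle
w=pickle.load(open("w4.pkl","rb")); s=look("side")
for (a,b) in [((550,142),(324,287)),((555,138),(324,287)),((550,142),(324,283))]:
    o1,d1=w["origin"],ray(w,a[0]/1.4,a[1]/1.4,0)-w["origin"]; o2,d2=s["origin"],ray(s,*b,0)-s["origin"]
    t=np.linalg.lstsq(np.c_[d1,-d2],np.array(o2)-o1,rcond=None)[0]; print(o1+d1*t[0],o2+d2*t[1])
b=o1+d1*t[0]
for z in (.05,.08,.1,.15,.2,.25): print(z,proj(s,[b[0],b[1],z]))
st=robot.state();print(st["ee_pos"],st["ft_force"])
cv2.imwrite("pics/s3.png",cv2.resize(s["img"][190:330,220:400],None,fx=4,fy=4,interpolation=2))
```

```text
[ 0.55626173 -0.21512051  0.02575165] [ 0.56218499 -0.21619742  0.02733094]
[ 0.55989407 -0.21642699  0.02756564] [ 0.56187419 -0.2167619   0.02811173]
[ 0.55383651 -0.21184059  0.0370843 ] [ 0.56271547 -0.21348923  0.03946158]
0.05 [320.67555267 280.75318364]
0.08 [321.29477622 272.66040077]
0.1 [321.72084142 267.0920513 ]
0.15 [322.83545311 252.52492071]
0.2 [324.02652044 236.95857286]
0.25 [325.30218937 220.28654602]
[ 0.53668509 -0.05644206  0.02019567] [0.45006637 0.56610344 0.44018981]
```

move_arm(
  series=[
    [[0.85, 0, 0, 0, 0, 0, 0], [0.9, 0, 0, 0, 0, 0, 0], [0.95, 0, 0, 0.03, 0, 0, 0], [1, 0, 0, 0.05, 0, 0, 0], [1, 0, -0.01, 0.05, 0, 0, 0]],
  ],
)

```text
clock: 8.75
ee_pos: [0.5361, -0.0658, 0.1512]
eef_rot: [[-0.004, 1.0, -0.001], [1.0, 0.004, 0.0], [0.0, -0.001, -1.0]]
ft_force: [1.4, 1.0, 0.7]
opening: 1.0
gripper_force: 0.0
```

move_arm(
  series=[
    [[0, -0.02, -0.055, 0.0, 0, 0, 0], [0, -0.02, -0.05, 0, 0, 0, 0], [0, 0, 0, 0, 0, 0, 0]],
  ],
)

```text
clock: 9.12
ee_pos: [0.4942, -0.1765, 0.1505]
eef_rot: [[0.005, 1.0, -0.0], [1.0, -0.005, -0.002], [-0.002, -0.0, -1.0]]
ft_force: [-0.2, -0.4, 0.2]
opening: 0.371
gripper_force: 0.0
```

Run:
```python
from h import *
import pickle
im=look("wrist"); pickle.dump(im,open("w5.pkl","wb"))
s=robot.state();print(s["clock"],s["ee_pos"],s["opening"])
cv2.imwrite("pics/w5.png",cv2.resize(im["img"],(784,588),interpolation=2))
```

```text
9.175 [ 0.49552242 -0.17348943  0.15026676] 0.28291335475293344
```

View pics/w5.png

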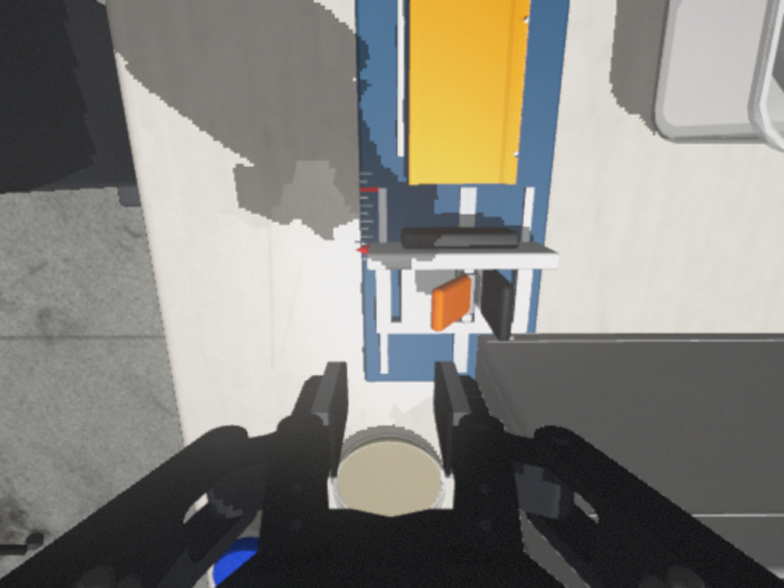

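Run:
```python
from h import *
import pickle
im=pickle.load(open("w5.pkl","rb")); q=np.load("q.npy")
R=np.array([[np.cos(q[2]),-np.sin(q[2])],[np.sin(q[2]),np.cos(q[2])]])
def g(n,u,v,z):
    p=ray(im,u/1.4,v/1.4,z); print(n,np.round(p,4),"caster mm",np.round(R.T@(p[:2]-q[:2])*1e3,1))
print(im["origin"])
g("mark",372,189,.012);g("pointer",361,250,.014);g("rearcorner +y",366,381,.012)
g("tray end L",410,184,.014);g("tray end R",517,184,.014);g("tray endrimL",412,184,.036)
g("wall top back L",368,269,.054);g("wall top back R",557,268,.054)
g("wall top front L",366,250,.054);g("wall top front R",556,248,.054)
g("lever",450,300,.06);g("leverback top",440,328,.068);g("grip back",505,335,.073);g("grip far",515,332,.073)
g("machine",480,337,.03);g("machine",480,337,.2);g("lip",402,156,.016)
```

```text
[ 0.49448956 -0.10096347  0.29216666]
mark [ 0.4828 -0.1119  0.012 ] caster mm [ 4.4 53.8]
pointer [ 0.4749 -0.1509  0.014 ] caster mm [-34.6  61.9]
rearcorner +y [ 0.4761 -0.2487  0.012 ] caster mm [-132.4   61.2]
tray end L [ 0.5071 -0.1088  0.014 ] caster mm [ 7.3 29.5]
tray end R [ 0.575  -0.1091  0.014 ] caster mm [  6.7 -38.4]
tray endrimL [ 0.5072 -0.1082  0.036 ] caster mm [ 8.  29.3]
wall top back L [ 0.4815 -0.1548  0.054 ] caster mm [-38.5  55.3]
wall top back R [ 0.5904 -0.1546  0.054 ] caster mm [-38.9 -53.6]
wall top front L [ 0.4806 -0.1437  0.054 ] caster mm [-27.4  56.2]
wall top front R [ 0.5886 -0.143   0.054 ] caster mm [-27.3 -51.8]
lever [ 0.5286 -0.1718  0.06  ] caster mm [-55.8   8.3]
leverback top [ 0.5224 -0.186   0.068 ] caster mm [-69.9  14.6]
grip back [ 0.5581 -0.1884  0.073 ] caster mm [-72.5 -21.1]
grip far [ 0.5636 -0.1866  0.073 ] caster mm [-70.8 -26.6]
machine [ 0.554  -0.2069  0.03  ] caster mm [-91.  -16.9]
machine [ 0.5154 -0.1382  0.2   ] caster mm [-22.1  21.3]
lip [ 0.5019 -0.0921  0.016 ] caster mm [24.1 34.6]
```

```bash
cat > lev.py <<'E'
from h import *
import pickle
from scipy.optimize import differential_evolution
q=np.load("q.npy")
R=np.array([[np.cos(q[2]),-np.sin(q[2])],[np.sin(q[2]),np.cos(q[2])]])
W=lambda c:np.r_[R@(np.array(c[:2])/1e3)+q[:2],c[2]/1e3]
def box(im,pts):
    m=np.zeros((420,560),np.uint8); u=np.array([proj(im,W(p)) for p in pts],np.float32)
    cv2.fillConvexPoly(m,np.int32(cv2.convexHull(u)*16),1,shift=4); return m
def lever(im,x,py,a):
    return box(im,[(x+sx,py+sy*np.cos(a)+l*np.sin(a),27+l*np.cos(a)-sy*np.sin(a)) for sx in(-13,13) for sy in(-4,4) for l in (12,46)])
def orange(im):
    h=cv2.cvtColor(im["img"],cv2.COLOR_BGR2HSV); m=cv2.inRange(h,(4,150,120),(16,255,255))
    n,l,s,c=cv2.connectedComponentsWithStats(m); i=1+np.argmax(s[1:,4]); return (l==i).astype(np.uint8),s[i]
if __name__=="__main__":
    for ims in (["w4"],["w5"],["w4","w5"]):
        I=[pickle.load(open(n+".pkl","rb")) for n in ims]; M=[orange(i) for i in I]
        f=lambda v:-sum((lambda a,b:(a&b).sum()/(a|b).sum())(lever(i,*v),m[0]) for i,m in zip(I,M))
        r=differential_evolution(f,[(-70,-45),(-25,20),(.3,.7)],seed=1,maxiter=60)
        print(ims,r.x,r.fun,[m[1][:5].tolist() for m in M])
E
python3 lev.py
```

```text
['w4'] [-59.31045406  -8.87571603   0.54680568] -0.8263888888888888 [[341, 90, 26, 33, 597]]
['w5'] [-59.28907194  -8.94252652   0.54561708] -0.7799564270152506 [[309, 198, 27, 38, 720]]
['w4', 'w5'] [-60.39961956  -9.19531116   0.56468302] -1.6018266542404473 [[341, 90, 26, 33, 597], [309, 198, 27, 38, 720]]
```

move_arm(
  series=[
    [[0, -0.003, -0.001, -0.04, 0, 0, 0], [0, 0, 0, -0.05, 0, 0, 0], [0, 0, 0, -0.028, 0, 0, 0], [0, 0, 0, 0, 0, 0, 0]],
  ],
)

```text
clock: 9.68
ee_pos: [0.4923, -0.1705, 0.0303]
eef_rot: [[-0.005, 1.0, -0.004], [1.0, 0.005, 0.002], [0.002, -0.004, -1.0]]
ft_force: [-0.0, 0.1, -0.5]
opening: 0.002
gripper_force: 0.0
```

move_arm(
  series=[
    [[0, 0, 0.01, 0, 0, 0, 0], [0, 0, 0.01, 0, 0, 0, 0], [0, 0, 0.01, 0, 0, 0, 0], [0, 0, 0.008, 0, 0, 0, 0], [0, 0, 0, 0, 0, 0, 0]],
  ],
)

```text
clock: 10.3
ee_pos: [0.4937, -0.1331, 0.0322]
eef_rot: [[-0.005, 1.0, 0.0], [1.0, 0.005, 0.001], [0.001, 0.0, -1.0]]
ft_force: [-0.0, -0.6, -1.4]
opening: -0.005
gripper_force: 0.0
```

```bash
cat > see.py <<'E'
from lev import *
import sys
im=look("wrist"); pickle.dump(im,open(sys.argv[1]+".pkl","wb")); cv2.imwrite(f"pics/{sys.argv[1]}.png",im["img"])
s=robot.state();print(s["clock"],np.round(s["ee_pos"],4),np.round(s["ft_force"],1),s["opening"],s["gripper_force"])
h=cv2.cvtColor(im["img"],cv2.COLOR_BGR2HSV); m=cv2.inRange(h,(0,130,90),(4,255,255))|cv2.inRange(h,(172,130,90),(180,255,255))
n,l,st,c=cv2.connectedComponentsWithStats(m)
for i in range(1,n):
    if st[i,4]>5:
        p=ray(im,c[i][0],c[i][1],.013); k=R.T@(p[:2]-q[:2])*1e3
        if abs(k[0])<90 and abs(k[1]-57)<15: print("red",c[i].round(1),st[i],"caster",k.round(1))
om,os=orange(im); print("orange",os)
E
python3 see.py w6
```

```text
10.35 [ 0.4934 -0.1337  0.0321] [ 0.1  1.2 -1. ] -0.0045307989627841536 0.0
red [251.2 226.9] [241 221  26  15 139] caster [ 2.2 58.5]
orange [349 272  28  38 591]
```

```bash
cat > red.py <<'E'
from lev import *
import sys
im=pickle.load(open(sys.argv[1]+".pkl","rb"))
for c in [(4,52,12),(4,57,12),(4,62,12),(0,62,13),(4,62,13),(-5,62,13)]: print(c,proj(im,W(c)).round(1))
h=cv2.cvtColor(im["img"],cv2.COLOR_BGR2HSV); m=cv2.inRange(h,(0,110,80),(6,255,255))|cv2.inRange(h,(170,110,80),(180,255,255))
u,v=proj(im,W((0,60,13))).astype(int)
for r in m[v-16:v+18,u-25:u+25]: print(''.join('#' if x else '.' for x in r))
print(u-25,v-16)
E
python3 red.py w6
```

```text
(4, 52, 12) [262.8 223.2]
(4, 57, 12) [254.  223.2]
(4, 62, 12) [245.1 223.2]
(0, 62, 13) [245.2 230.5]
(4, 62, 13) [245.  223.8]
(-5, 62, 13) [245.5 238.7]
..................................................
..................................................
..................................................
..................................................
..................................................
..................................................
..................................................
.......................#####################......
.......................####################.......
.......................#############..####........
.......................##########.................
..............................##..................
............................####..................
..........................######..................
.......................#########..................
.....................##########...................
..................#############...................
.................##############...................
...................############...................
.....................##########...................
.......................#######....................
..........................####....................
..................................................
..................................................
..................................................
..................................................
..................................................
..................................................
..................................................
..................................................
..................................................
..................................................
..................................................
..................................................
223 214
```

move_arm(
  series=[
    [[0, 0, -0.004, 0, 0, 0, 0], [0.5, 0, 0, 0.045, 0, 0, 0], [1, 0.01, 0, 0.045, 0, 0, 0], [1, 0.03, 0.002, 0, 0, 0, 0], [1, 0.0195, 0, 0, 0, 0, 0]],
  ],
)

```text
clock: 10.98
ee_pos: [0.5544, -0.1367, 0.1228]
eef_rot: [[-0.003, 1.0, 0.002], [1.0, 0.003, 0.0], [0.0, 0.002, -1.0]]
ft_force: [0.4, -0.9, -0.1]
opening: 0.847
gripper_force: 0.0
```

move_arm(
  series=[
    [[1, 0, 0, 0, 0, 0, 0], [1, 0, 0, 0, 0, 0, 0]],
  ],
)

```text
clock: 11.22
ee_pos: [0.5516, -0.137, 0.1216]
eef_rot: [[-0.002, 1.0, -0.002], [1.0, 0.002, 0.0], [0.0, -0.002, -1.0]]
ft_force: [0.0, 0.2, -0.1]
opening: 1.0
gripper_force: 0.0
```

```bash
python3 see.py w7; python3 red.py w7|grep -n '#\|('
python3 - <<'E'
from lev import *
im=pickle.load(open("w7.pkl","rb")); m=orange(im)
f=lambda v:-(lambda a,b:(a&b).sum()/(a|b).sum())(lever(im,*v),m[0])
r=differential_evolution(f,[(-40,-15),(-25,20),(.3,.7)],seed=1,maxiter=60); print(r.x,r.fun,robot.state()["opening"])
E
```

```text
11.275 [ 0.5516 -0.137   0.1217] [-0.3 -0.3 -0.7] 1.0015572724133814 0.0
red [192.1 184.4] [189 184   8   2  14] caster [ 4.8 58.2]
red [187.2 190.2] [186 189   4   3   6] caster [-0.1 62.7]
orange [ 232  214   39   44 1149]
1:(4, 52, 12) [199.8 185.1]
2:(4, 57, 12) [193.8 185.1]
3:(4, 62, 12) [187.9 185.1]
4:(0, 62, 13) [188. 190.]
5:(4, 62, 13) [187.6 185.3]
6:(-5, 62, 13) [188.6 195.8]
18:........................#############.............
19:........................#######...................
20:...........................##.....................
23:.......................##.........................
24:....................####..........................
25:.....................##...........................
[-27.39747207 -12.08506752   0.63899792] -0.7759674134419552 1.0015572724133814
```

View pics/w7.png

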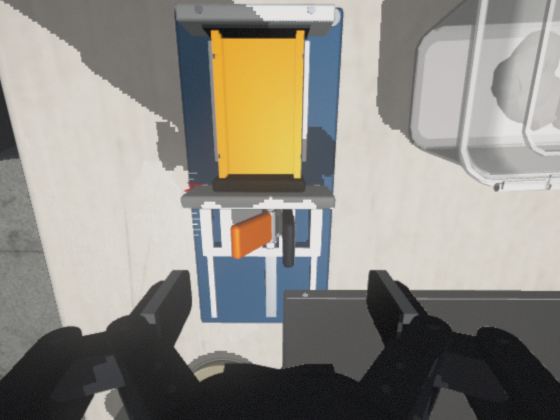

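move_arm(
  series=[
    [[1, 0, 0, -0.03, 0, 0, 0], [1, 0, 0, -0.035, 0, 0, 0], [1, 0, 0, -0.025, 0, 0, 0], [1, 0, 0, 0, 0, 0, 0]],
  ],
)

```text
clock: 11.78
ee_pos: [0.5505, -0.1364, 0.0305]
eef_rot: [[-0.002, 1.0, -0.004], [1.0, 0.002, 0.001], [0.001, -0.004, -1.0]]
ft_force: [-0.1, -0.1, 0.8]
opening: 0.998
gripper_force: 0.0
```

```bash
python3 see.py w8; python3 red.py w8|grep -n '#\|('
```

```text
11.825 [ 0.5519 -0.1368  0.0319] [0.2 0.6 0.3] 0.99983038563578 0.0
red [151.9 217.1] [144 216  20   4  57] caster [ 5.  56.5]
red [142.  225.4] [139 224   7   4  11] caster [ 0.1 62.6]
orange [ 200  268   69   82 3164]
1:(4, 52, 12) [160.9 218.2]
2:(4, 57, 12) [151.9 218.2]
3:(4, 62, 12) [143.  218.2]
4:(0, 62, 13) [143.2 225.6]
5:(4, 62, 13) [142.2 218.7]
6:(-5, 62, 13) [144.4 233.9]
14:.......................####################.......
15:.......................###################........
16:.......................#############.#.###........
17:........................########..................
20:...........................#......................
21:........................###.......................
22:......................###.........................
23:...................#####..........................
24:.................######...........................
25:...................###............................
```

move_arm(
  series=[
    [[1, 0, 0.003, 0, 0, 0, 0], [1, 0, 0.003, 0, 0, 0, 0], [1, 0, 0.0025, 0, 0, 0, 0], [1, 0, 0, 0, 0, 0, 0], [1, 0, 0, 0, 0, 0, 0]],
  ],
)

```text
clock: 12.45
ee_pos: [0.5535, -0.1291, 0.0325]
eef_rot: [[-0.003, 1.0, 0.001], [1.0, 0.003, -0.001], [-0.001, 0.001, -1.0]]
ft_force: [-0.2, -5.2, 4.3]
opening: 0.999
gripper_force: 2.6
```

```bash
python3 see.py w9; python3 red.py w9|grep -n '#\|('
```

```text
12.5 [ 0.5534 -0.1291  0.0325] [-0.2 -4.5  4.4] 0.9976126349054413 2.6331196585670114
red [140.6 230.4] [137 228   8   6  15] caster [ 3.8 61.5]
orange [ 196  274   68   81 3101]
1:(4, 52, 12) [158.1 229.5]
2:(4, 57, 12) [149.3 229.5]
3:(4, 62, 12) [140.5 229.5]
4:(0, 62, 13) [140.7 236.7]
5:(4, 62, 13) [139.8 230.1]
6:(-5, 62, 13) [141.9 244.8]
14:.......................###........................
15:.......................####.......................
16:......................####........................
17:.....................####.........................
18:...................#####..........................
19:.................#####............................
20:..................###.............................
```

move_arm(
  series=[
    [[1, 0, 0.0012, 0, 0, 0, 0], [1, 0, 0.001, 0, 0, 0, 0], [1, 0, 0, 0, 0, 0, 0], [1, 0, 0, 0, 0, 0, 0]],
  ],
)

```text
clock: 13.0
ee_pos: [0.5535, -0.128, 0.0325]
eef_rot: [[-0.002, 1.0, 0.001], [1.0, 0.002, -0.003], [-0.003, 0.001, -1.0]]
ft_force: [-0.2, -7.5, 4.4]
opening: 0.997
gripper_force: 3.7
```

```bash
sed -i 's/^h=.*/b=im["img"].astype(int); d=b[...,2]-np.maximum(b[...,0],b[...,1]); m=d>18/' red.py; python3 see.py w10; python3 red.py w9|grep -n '#\|('; python3 red.py w10|grep -n '#\|('
```

```text
13.05 [ 0.5534 -0.1279  0.0325] [-0.6 -7.4  4.2] 1.0010208751429617 3.7041744240559638
red [139.3 231.8] [137 230   6   4   9] caster [ 4.2 62.4]
orange [ 196  274   68   82 3096]
1:(4, 52, 12) [158.1 229.5]
2:(4, 57, 12) [149.3 229.5]
3:(4, 62, 12) [140.5 229.5]
4:(0, 62, 13) [140.7 236.7]
5:(4, 62, 13) [139.8 230.1]
6:(-5, 62, 13) [141.9 244.8]
14:.....................#########....................
15:.....................#######......................
16:.....................######.......................
17:...................#######........................
18:................#########.........................
19:..............##########..........................
20:...............#######............................
21:.................####.............................
1:(4, 52, 12) [158.3 231.4]
2:(4, 57, 12) [149.5 231.4]
3:(4, 62, 12) [140.8 231.5]
4:(0, 62, 13) [141.  238.6]
5:(4, 62, 13) [140.  232.1]
6:(-5, 62, 13) [142.2 246.7]
11:..............................#...................
12:..........................####....................
13:........................#####.....................
14:.....................######.......................
15:...................#######........................
16:.................########.........................
17:..............##########..........................
18:...............########...........................
19:.................####.............................
```

move_arm(
  series=[
    [[1, 0, 0.0016, 0, 0, 0, 0], [1, 0, 0, 0, 0, 0, 0], [1, 0, 0, 0, 0, 0, 0], [1, 0, 0, 0, 0, 0, 0]],
  ],
)

```text
clock: 13.55
ee_pos: [0.5535, -0.127, 0.0326]
eef_rot: [[-0.002, 1.0, 0.002], [1.0, 0.002, -0.003], [-0.003, 0.002, -1.0]]
ft_force: [0.5, -8.3, 2.9]
opening: 0.999
gripper_force: 4.4
```

```bash
python3 see.py w11; python3 red.py w11|grep -n '#\|('
python3 - <<'E'
import cv2
a=cv2.imread("pics/w11.png")[180:280,90:240]; cv2.imwrite("pics/z11.png",cv2.resize(a,None,fx=5,fy=5,interpolation=2))
E
```

```text
13.6 [ 0.5534 -0.127   0.0326] [-0.3 -9.4  2.7] 1.000704241401371 4.432319062761962
red [139.1 231.9] [137 230   6   4  10] caster [ 5.  62.5]
orange [ 196  274   68   82 3088]
1:(4, 52, 12) [158.4 232.9]
2:(4, 57, 12) [149.7 232.9]
3:(4, 62, 12) [141. 233.]
4:(0, 62, 13) [141.2 240.1]
5:(4, 62, 13) [140.2 233.6]
6:(-5, 62, 13) [142.4 248.2]
9:..............................#...................
10:...........................###....................
11:........................#####.....................
12:......................#####.......................
13:...................#######........................
14:.................########.........................
15:..............##########..........................
16:...............########...........................
17:.................####.............................
18:...................#..............................
```

Run:
```python
from lev import *
im=look("side"); pickle.dump(im,open("sd.pkl","wb"))
for c in [(4,57,12),(4,62,12),(0,62,13)]: print(proj(im,W(c)))
b=im["img"].astype(int); d=b[...,2]-np.maximum(b[...,0],b[...,1]); u,v=proj(im,W((4,60,12))).astype(int)
print(u-8,v-8);print(d[v-8:v+9,u-8:u+9])
```

```text
[278.58642938 270.7971444 ]
[276.81537412 271.3231987 ]
[277.34187779 272.14147399]
269 263
[[  5   4   4   5 -17 -51 -51 -41 -33 -19  -2  -1   0   1   0  -1  -1]
 [  4   5   5   5   1 -31 -40 -35 -35 -20  -3   1  -1  -2  -1   0   0]
 [  4   5   5   5   3 -11 -36 -39 -36 -22  -3  -1  -1  -3  -1  -1  -1]
 [  6   3   4   4   3  -5 -27 -35 -32 -22  -3  -2  -2  -3   0  -2  -3]
 [  4   3   5   3   5   1 -16 -36 -28 -19  -2   0  -1  -1  -1  -2  -1]
 [  5   4   3   4   4   3  -6 -26 -22 -12   0  -1  -3  -1   0  -1  -1]
 [  4   5   3   3   5   2   0  -9   7  35  24   3  -2   0   0  -1  -2]
 [  5   4   4   3   3   3   6  16  55  81  64  10  -3  -1   0  -1  -1]
 [  6   5   4   4   5   4   7  23  47  55  53  11  -4   0   0   0  -2]
 [  5   4   4   4   4   2   5   8   1  -8  -5 -23 -27  -1   1   1   0]
 [  5   5   5   5   4   6   4   3  -8 -29 -36 -38 -42 -13   1  -1   0]
 [  5   5   5   5   5   3   3   4   1 -19 -36 -32 -46 -29  -2   2   0]
 [  6   5   5   5   4   5   4   6   6  -4 -32 -35 -48 -39  -7   2   1]
 [  6   4   6   5   6   4   5   5   4   5 -15 -31 -44 -42 -20   1   1]
 [  5   5   5   5   4   5   5   5   6   6  -1 -23 -39 -44 -39  -6   2]
 [  5   5   4   5   5   5   5   5   4   4   3 -19 -34 -36 -44 -19   2]
 [  4   4   5   5   5   5   4   4   5   5   5  -9 -31 -37 -46 -39  -4]]
```

move_arm(
  series=[
    [[0.6, 0, 0, 0, 0, 0, 0], [0.4, 0, 0, 0, 0, 0, 0], [0.3, 0, 0, 0, 0, 0, 0], [0, 0, 0, 0, 0, 0, 0], [0, 0, 0, 0, 0, 0, 0]],
  ],
  squeeze=70,
)

```text
clock: 14.28
ee_pos: [0.5516, -0.1273, 0.0325]
eef_rot: [[0.0, 1.0, -0.002], [1.0, -0.0, -0.003], [-0.003, -0.002, -1.0]]
ft_force: [-1.5, -7.3, 9.8]
opening: 0.234
gripper_force: 76.5
```

```bash
python3 see.py w12; python3 red.py w12|grep -n '#\|('
```

```text
14.325 [ 0.5517 -0.1273  0.0325] [-2.8 -7.9  8.2] 0.23582990206046073 76.5335500985384
red [141.5 232. ] [139 231   6   3  11] caster [ 4.8 63. ]
orange [254 313  18  54 753]
1:(4, 52, 12) [161.7 232.6]
2:(4, 57, 12) [153.  232.6]
3:(4, 62, 12) [144.3 232.6]
4:(0, 62, 13) [144.5 239.8]
5:(4, 62, 13) [143.5 233.2]
6:(-5, 62, 13) [145.7 247.8]
10:..............................#...................
11:..........................####....................
12:........................#####.....................
13:.....................######.......................
14:...................#######........................
15:.................########.........................
16:..............##########..........................
17:...............########...........................
18:.................#####............................
19:...................##.............................
```

move_arm(
  series=[
    [[0, 0, 0, 0, 0, 0, 0], [0, 0, 0, 0, 0, 0, 0], [0, 0, 0, 0, 0, 0, 0]],
  ],
  squeeze=95,
)

```text
clock: 14.7
ee_pos: [0.5518, -0.1274, 0.0326]
eef_rot: [[0.0, 1.0, -0.001], [1.0, -0.0, -0.003], [-0.003, -0.001, -1.0]]
ft_force: [-1.5, -9.2, 9.2]
opening: 0.228
gripper_force: 98.1
```

```bash
python3 see.py w13; python3 red.py w13|grep -n '#\|('
python3 - <<'E'
from lev import *
im=pickle.load(open("w13.pkl","rb"));h=cv2.cvtColor(im["img"],cv2.COLOR_BGR2HSV);m=cv2.inRange(h,(15,150,120),(28,255,255))
for c in [(15,0,30),(15,25,36),(115,25,36)]: print(c,proj(im,W(c)))
n,l,s,c=cv2.connectedComponentsWithStats(m); i=1+np.argmax(s[1:,4]); print("tray px",s[i])
E
```

```text
14.75 [ 0.5518 -0.1273  0.0326] [-1.5 -8.7  9.7] 0.2268315311242239 98.06987039744854
red [141.4 232. ] [139 231   6   3  10] caster [ 4.7 63. ]
orange [254 313  19  54 746]
1:(4, 52, 12) [161.5 232.5]
2:(4, 57, 12) [152.8 232.5]
3:(4, 62, 12) [144.1 232.6]
4:(0, 62, 13) [144.3 239.7]
5:(4, 62, 13) [143.3 233.2]
6:(-5, 62, 13) [145.5 247.8]
10:............................##....................
11:..........................####....................
12:.......................#####......................
13:.....................######.......................
14:...................#######........................
15:................#########.........................
16:..............##########..........................
17:...............#######............................
18:.................#####............................
19:...................##.............................
(15, 0, 30) [248.42134048 224.1041578 ]
(15, 25, 36) [195.85069085 228.30180036]
(115, 25, 36) [173.49945316 -14.87505631]
tray px [  162     0   158   229 27283]
```

```bash
python3 -c "
from cell import robot
print(robot.hand_in())"
```

```text
the job is handed in; nothing more can be done
None
```

I handed the job in at about 14.8 s, with the gripper still holding lever and grip squeezed together. The tray lies in the bed, and by the gasket force and picture measurements it is home, the pointer is within about half a millimetre of the mark, and the lever is shut; the judge's result was not shown.

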